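# Press the deli pot lids shut

### The arm

A 6-joint arm with a two-finger parallel gripper is mounted at the origin on a cart in front of the work surface, level with it; the furniture and walls round the work are solid. World frame = base frame: x ahead of the robot, y to its left, z up, the work surface at z = 0. Lengths are in m, angles in rad, forces in N, time in s.
With the tool pointing down it reaches from about 0.4 to 0.825 m from the base axis. Payload 7 kg.
Tool frame: the origin (TCP) lies where the fingers leave the gripper's body, on its centre line; the fingertips stand bot.tips_ahead ahead of it and the grasp point (between the pads) lies 47 mm ahead of it (bot.tips_ahead is the distance from the TCP to the fingertips, in m); z points along the fingers, y is the line along which they close (so a half turn about z gives the same grasp; the last joint's range is limited). The gripper opens to 88 mm and grips with 3 to 60 N. Pads are 19 mm wide; open, the fingers measure 130 mm over their backs; the gripper's body (78 mm by 193 mm) begins 47 mm behind the grasp point.
Start: joints at [-0.907, 0.359, 0.012, 0, -1.224, -0.288], TCP at [0.248, -0.628, 0.292] pointing down, gripper open.
Joint ranges: [-3.07, 3.07], [-1.43, 2.12], [-1.02, 1.25], [-3.03, 1.67], [-3.05, -0], [-3.03, 3.03]. Speed limits (rad/s): [2.39, 2.39, 3.01, 3.14, 3.14, 3.14].

### API

Orientations are given as a unit quaternion [w, x, y, z].
In Python, from station import status, capture, sign_off, bot gives the robot as it stands. The module is installed in compiled form; this text tells all that it offers.
- The arm moves only by the tool send_rows, never from a script. Its argument "series" is a list of rows, each a list of 4 numbers: the shift along the tool's x, y, z in mm, then the turn about the tool's z in rad. A call has 1 to 20 rows; each row shifts and turns the commanded pose from where the row before left it, along the tool's axes as they then stand; what a row does not reach is not made up. A row lasts 1/10 s, in which the tool goes at most 50 mm and 8.59 degrees, less where a joint would pass 70% of its speed; a pose out of reach is approached as far as the arm can. A call is refused whole if a number of a shift passes 50 or a number of a turn 0.15, either way. A call with a gripper value outside its range is refused whole. "gripper" is the closure, from -1 (fully open) to 1 (shut), so that 0 is half open, set as the call begins (left out, the last holds). The fingers move at their own pace and stop on an object; "newtons" is the grip in N (left out, the last holds). Time passes only in rows, so rows that do not move let the fingers close. It gives the time, the measured TCP pose, the force, the opening and the grip force at its end, in the units of the state.
- status.state(): the state, without advancing time (a new reading comes with each control period).
- capture(name): name is "side" or "top"; returns a dict with "pixels" (420x560x3 uint8, red, green, blue), "vfov" (degrees; the focal length in pixels is half the picture's height over the tangent of half this angle, whatever the lens; pixels are square), "cx", "cy" (the principal point, pixels), "rvec" (rotation vector, rad) and "tvec" (3), from world to camera coordinates, as OpenCV has them. Camera axes: x right, y down, z forward; pixel columns grow to the right and rows downward; lengths in m; the calibration is good to about 2 mm. A picture is of the moment at which its call begins. There is no depth.
- sign_off(): hands the job in; it is judged then, once.
The state is a dict: "time": time; "joint_pos": joint angles; "qd": joint speeds; "joint_torque": joint torques, N m; "position": TCP position; "ee_rot": TCP orientation; "wrist_force": force on the tool from outside, world axes, zero at the start; "torque": the same for the moment, N m; "width": finger opening in m; "finger_force": force on a finger pad.
Only numpy, scipy, OpenCV 4.12 (cv2) and the standard library are available. Lean on these libraries where they do the work, as an engineer would, in place of code of your own. Each camera call takes 0.05 s, during which the arm holds its last target. There are 200 camera calls.

### The job

The lids of the three deli pots are only resting loose on their rims. Using your fingertips, gently press each lid down until it is fully shut, first the tallest pot, then the middle one, and the shortest last. Do not pick anything up: leave the pots standing where they are, and leave the other things alone.

Things in the scene. Friction and masses are not known exactly. Their poses are not given: they have to be found in the camera images.
- tall_pot: The tallest of three round, translucent deli pots (greyish-pink contents, a small white label on its side), standing loose and upright, 75 mm across, 90 mm high with its lid shut, foot 55 mm across, about 0.09 kg. Origin: centre of its underside; z up.
- tall_pot_lid_top (a point): Centre of the top face of the tall pot's flat round snap lid (75 mm across), 90 mm above the worktop when shut and higher by the joint value while loose; moves (and flexes) with the lid.
- tall_pot_lid (a joint): Lift of that lid above its shut position, m: 0 = shut; starts between 0.008 and 0.011. The lid slides straight up and down on the pot, stays where it is left, and takes 1 to 2 N to push down until it meets its stop at 0; pressed further, the thin lid only flexes, about 0.25 mm per newton, and springs back. A press of about 6 N at 15 to 50 mm/s is gentle and ample; over 25 N is rough.
- middle_pot: The middle-sized of three round, translucent deli pots (pale cream-grey contents), standing loose and upright, 75 mm across, 75 mm high with its lid shut, foot 55 mm across, about 0.09 kg. Origin: centre of its underside; z up.
- middle_pot_lid_top (a point): Centre of the top face of the middle pot's flat round snap lid (75 mm across), 75 mm above the worktop when shut and higher by the joint value while loose; moves (and flexes) with the lid.
- middle_pot_lid (a joint): Lift of that lid above its shut position, m: 0 = shut; starts between 0.008 and 0.011. The lid slides straight up and down on the pot, stays where it is left, and takes 1 to 2 N to push down until it meets its stop at 0; pressed further, the thin lid only flexes, about 0.25 mm per newton, and springs back. A press of about 6 N at 15 to 50 mm/s is gentle and ample; over 25 N is rough.
- short_pot: The shortest of three round, translucent deli pots (nearly empty and clear), standing loose and upright, 73 mm across, 65 mm high with its lid shut, foot 55 mm across, about 0.09 kg. Origin: centre of its underside; z up.
- short_pot_lid_top (a point): Centre of the top face of the short pot's flat round snap lid (73 mm across), 65 mm above the worktop when shut and higher by the joint value while loose; moves (and flexes) with the lid.
- short_pot_lid (a joint): Lift of that lid above its shut position, m: 0 = shut; starts between 0.008 and 0.011. The lid slides straight up and down on the pot, stays where it is left, and takes 1 to 2 N to push down until it meets its stop at 0; pressed further, the thin lid only flexes, about 0.25 mm per newton, and springs back. A press of about 6 N at 15 to 50 mm/s is gentle and ample; over 25 N is rough.
- yoghurt_tub: Bystander: printed yoghurt tub with a foil top, 72 mm across, 71 mm high. Origin: centre of its underside.
- spice_jar: Bystander: glass spice jar with a black cap, 44 mm across, 96 mm high. Origin: centre of its underside.
- mug: Bystander: plain mug, 84 mm across, 122 mm with its handle, 93 mm high. Origin: centre of its underside.
- teaspoon: Bystander: steel teaspoon lying flat, 130 x 26 x 11 mm. Origin: centre of its underside.
Not all that is in view belongs to the job. Leave any green, purple or red look-alike of the short_pot alone.

How it is judged:
By the outcome, as a careful person would: the job done as asked, in the order asked, and still so for the second after the job is handed in, with the robot touching nothing.
It also fails if it takes over 43 s, if anything falls off the work surface, if the arm or the gripper's body presses on something with over 40 N, if the wrist force passes 120 N, or if a joint passes its speed limit or range.

## Working session

There is one attempt and no reset: what is moved stays moved. The work goes in short steps, Python scripts to look and compute and a tool call to move; the robot and the scene stay as the last step left them, time stands still between calls to the robot, and variables do not carry over. Pictures are saved under pics/ and viewed, at most 10 in all, crops included, and the job is handed in when it is done.

Besides the shell and the picture viewer there is one more tool, called as name(argument=value, ...) on one line, values as JSON. send_rows: Moves the arm, as the interface text tells. Its arguments: {"type":"object","properties":{"series":{"type":"array","items":{"type":"array","items":{"type":"number"}}},"gripper":{"type":"number"},"newtons":{"type":"number"}},"required":["series"]}

```bash
mkdir -p pics
cat > h.py <<'E'
import numpy as np,cv2
from station import status,capture,sign_off,bot
def cam(c):
    f=210/np.tan(np.radians(c['vfov'])/2)
    K=np.array([[f,0,c['cx']],[0,f,c['cy']],[0,0,1]]);R=cv2.Rodrigues(np.array(c['rvec'],float))[0];return K,R,np.array(c['tvec'],float).ravel()
def ray(c,u,v,z):
    K,R,t=cam(c);o=-R.T@t;d=R.T@np.linalg.inv(K)@[u,v,1];return o+d*(z-o[2])/d[2]
def proj(c,p):
    K,R,t=cam(c);return cv2.projectPoints(np.array(p,float).reshape(-1,3),cv2.Rodrigues(R)[0],t,K,None)[0].reshape(-1,2)
E
python3 - <<'E'
from h import *
import pickle
for n in('side','top'):
    c=capture(n);pickle.dump(c,open(n+'.pkl','wb'));cv2.imwrite(f'pics/{n}1.png',cv2.resize(c['pixels'][:,:,::-1],(784,588),interpolation=cv2.INTER_CUBIC))
    K,R,t=cam(c);print(n,-R.T@t,K[0,0])
s=status.state();print({k:s[k] for k in('time','position','ee_rot','wrist_force','width')},bot.tips_ahead)
E
```

```text
side [0.48884408 0.81215733 0.52041954] 384.26301245644623
top [0.49637059 0.06348874 1.00186964] 383.64666588943084
{'time': 0.1, 'position': array([ 0.24760808, -0.62759842,  0.29134915]), 'ee_rot': array([-2.00959280e-04, -1.86747058e-01,  9.82407768e-01,  6.88300836e-04]), 'wrist_force': array([0.19508888, 0.13253526, 0.98195726]), 'width': 0.08773462639010003} 0.0656
```

View pics/side1.png

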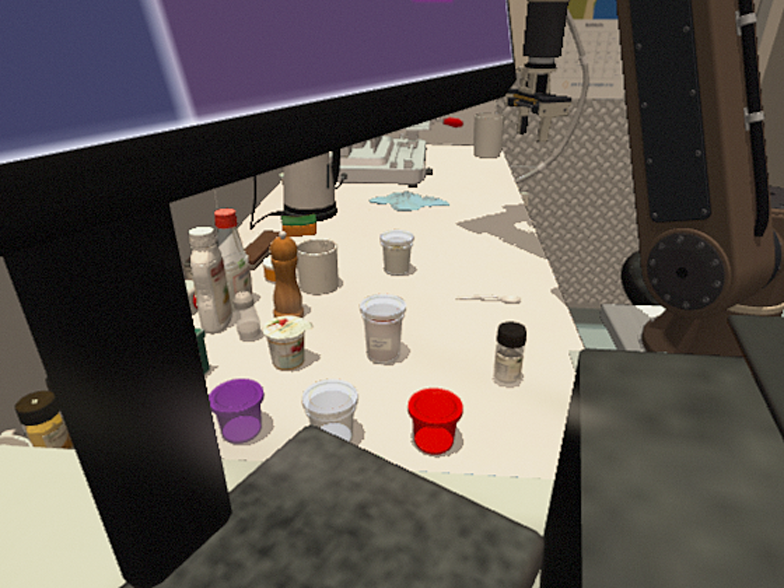

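View pics/top1.png

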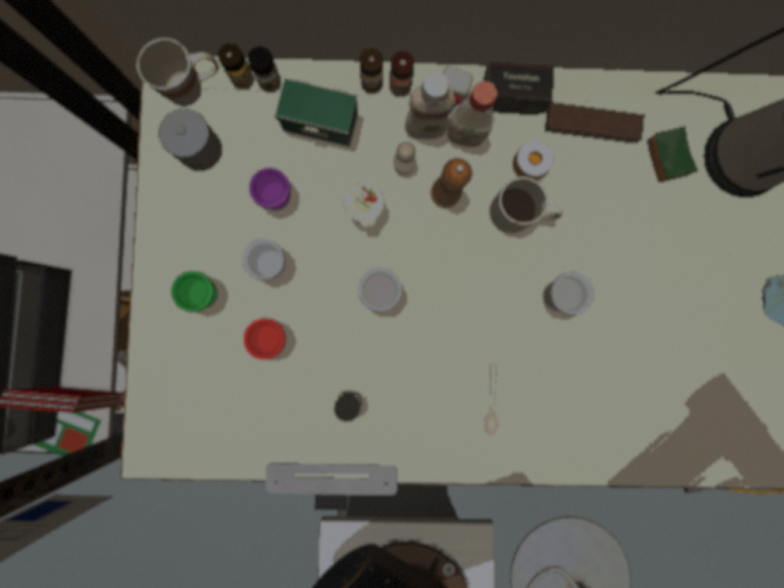

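In the top view (784-scale), the pale round pots are at (380,290), (571,294) and (264,260). In the side view, the one at (383,325) has a label, so it is the tall pot. The one at (397,250) is cream-grey, the middle pot. The one at (330,410) is clear, the short pot. The purple (270,189), green (194,291) and red (265,339) ones are look-alikes to leave alone, and the patterned tub at (366,205) is the yoghurt. Next I'll fit the lid positions and confirm them in one crop.

```bash
cat > fit.py <<'E'
from h import *
import pickle
from scipy.optimize import minimize
C={n:pickle.load(open(n+'.pkl','rb')) for n in('top','side')}
G={}
for n in C:
    g=cv2.GaussianBlur(C[n]['pixels'],(0,0),1).astype(np.float32)
    G[n]=np.sqrt(sum(cv2.Sobel(g[:,:,k],cv2.CV_32F,a,1-a)**2 for k in range(3) for a in(0,1)))
a=np.linspace(0,2*np.pi,120)
circ=lambda x,y,z,r:np.c_[x+r*np.cos(a),y+r*np.sin(a),0*a+z]
def score(n,x,y,z,r):
    p=proj(C[n],circ(x,y,z,r)).astype(np.float32)
    return np.minimum(cv2.remap(G[n],p[:,:1].copy(),p[:,1:].copy(),1),80).mean()
tiles=[]
for nm,u,v,h,r in(('tall',380,290,.09,.0375),('mid',571,294,.075,.0375),('short',264,260,.065,.0365)):
    z=h+.0095;x0,y0=ray(C['top'],u/1.4,v/1.4,z)[:2]
    row=[nm]
    g=np.arange(-.014,.0141,.001)
    for ns in(('top',),('side',),('top','side')):
        b=max((sum(score(n,x0+i,y0+j,z,r) for n in ns),x0+i,y0+j) for i in g for j in g);row.append(np.round(b,4))
    print(*row)
    _,x,y=b
    for n in C:
        im=cv2.resize(C[n]['pixels'][:,:,::-1],None,fx=4,fy=4,interpolation=cv2.INTER_CUBIC)
        p=proj(C[n],circ(x,y,z,r))*4+1.5
        cv2.polylines(im,[p.astype(int)],True,(0,255,255),1)
        m=p.mean(0).astype(int);t=im[m[1]-140:m[1]+140,m[0]-130:m[0]+130];tiles.append(cv2.resize(t,(260,280)))
cv2.imwrite('pics/crop.png',np.vstack([np.hstack(tiles[0::2]),np.hstack(tiles[1::2])]))
E
python3 fit.py
```

```text
tall [6.66154e+01 5.57500e-01 5.52000e-02] [7.84116e+01 5.65500e-01 6.12000e-02] [1.369969e+02 5.645000e-01 6.020000e-02]
mid [70.5956  0.5635 -0.2607] [79.2717  0.5685 -0.2747] [143.4535   0.5625  -0.2607]
short [63.4287  0.6047  0.2467] [76.9499  0.6157  0.2657] [134.3011   0.6147   0.2647]
```

View pics/crop.png

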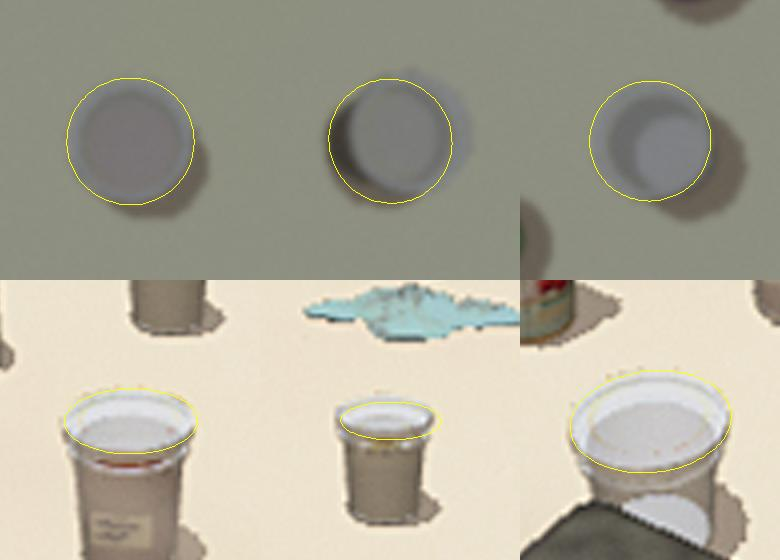

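The identities are confirmed. The label on the tall pot shows, the middle one has grey contents, and the short one is clear. The tall and short rings fit. The middle ring is about 18 px off in the top crop, which puts the lid near (0.569,-0.273), in agreement with the side fit. I'll move above the tall pot with the fingers shut.

send_rows(series=[[-30.4,29.1,3,0],[-30.4,29.1,3,0],[-30.4,29.1,3,0],[-30.4,29.1,3,0],[-30.4,29.1,3,0],[-30.4,29.1,3,0],[-30.4,29.1,3,0],[-30.4,29.1,3,0],[-30.4,29.1,3,0],[-30.4,29.1,3,0],[-30.4,29.1,3,0],[-30.4,29.1,3,0],[-30.4,29.1,3,0],[-30.4,29.1,3,0],[-30.4,29.1,3,0],[-30.4,29.1,3,0],[-30.4,29.1,3,0],[-30.4,29.1,3,0],[0,0,0,0],[0,0,0,0]], gripper=1, newtons=10)

```text
time: 2.1
position: [0.5643, 0.0611, 0.2373]
ee_rot: [-0.001, -0.188, 0.982, -0.0]
wrist_force: [1.1, -0.8, -0.4]
width: 0.0002
finger_force: 0.0
```

```bash
sed -i 's/571,294/577,294/; s/np.arange(-.014,.0141/np.arange(-.02,.0201/' fit.py; python3 fit.py | grep mid
python3 - <<'E'
from h import *
import pickle
ts=[]
for n in('side','top'):
    c=capture(n);im=cv2.resize(c['pixels'][:,:,::-1],None,fx=3,fy=3)
    m=(proj(c,[.5645,.06,.13])[0]*3).astype(int);ts.append(im[m[1]-220:m[1]+220,m[0]-190:m[0]+190])
cv2.imwrite('pics/c2.png',np.hstack(ts))
s=status.state();p=s['position'];q=s['ee_rot'];print(p,q,s['time'],s['wrist_force'])
from scipy.spatial.transform import Rotation as R
r=R.from_quat(np.r_[q[1:],q[0]])
for t in((.5645,.06,.1556),):print(r.inv().apply(np.array(t)-p)*1e3)
E
```

```text
mid [70.4474  0.5638 -0.2611] [79.2721  0.5678 -0.2751] [143.4153   0.5628  -0.2611]
[0.56398073 0.05969532 0.23787475] [-4.35652140e-04 -1.86706756e-01  9.82415591e-01 -6.07856178e-05] 2.2 [ 0.14354227 -0.7874372   0.23928197]
[-0.66713357  0.0893821  82.27419578]
```

View pics/c2.png

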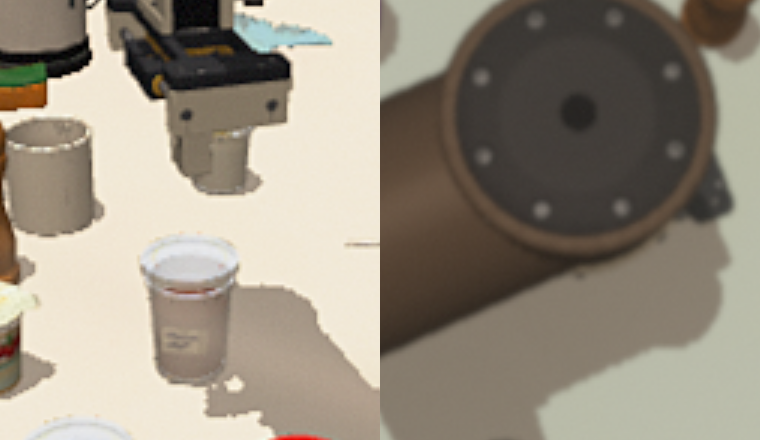

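The closed fingertips hang over the tall pot, both near x≈190 in the crop. Going down.

send_rows(series=[[0,0,20,0],[0,0,24,0],[0,0,14,0],[0,0,6,0],[0,0,3,0],[0,0,3,0],[0,0,3,0],[0,0,3,0],[0,0,3,0]])

```text
time: 3.1
position: [0.5648, 0.0603, 0.1595]
ee_rot: [0.0, -0.187, 0.982, 0.0]
wrist_force: [-0.2, 0.4, 1.3]
width: 0.0008
finger_force: 0.5
```

send_rows(series=[[0,0,2,0],[0,0,1.5,0],[0,0,0,0]])

```text
time: 3.4
position: [0.5647, 0.0603, 0.1557]
ee_rot: [0.0, -0.187, 0.982, -0.0]
wrist_force: [-0.0, 0.1, 0.9]
width: 0.0006
finger_force: 0.6
```

send_rows(series=[[0,0,1,0],[0,0,1,0],[0,0,0,0]])

```text
time: 3.7
position: [0.5649, 0.0602, 0.1543]
ee_rot: [0.001, -0.187, 0.982, -0.0]
wrist_force: [0.4, -1.3, 5.9]
width: 0.0003
finger_force: 3.2
```

send_rows(series=[[0,0,0.5,0],[0,0,0,0],[0,0,-4,0],[0,0,-20,0],[0,0,-22,0],[15,-39.1,0,0],[15,-39.1,0,0],[15,-39.1,0,0],[15,-39.1,0,0],[15,-39.1,0,0],[15,-39.1,0,0],[15,-39.1,0,0],[15,-39.1,0,0],[0,0,0,0],[0,0,0,0]])

```text
time: 5.2
position: [0.5669, -0.2757, 0.1983]
ee_rot: [-0.001, -0.186, 0.983, 0.0]
wrist_force: [-0.2, 0.3, 0.2]
width: 0.0001
finger_force: 0.0
```

Run:
```python
from h import *
ts=[]
for n,q in(('side',[.5645,.06,.06]),('side',[.568,-.275,.1])):
    c=capture(n);im=c['pixels'][:,:,::-1]
    a=np.linspace(0,6.28,80)
    m=proj(c,q)[0].astype(int);im=cv2.resize(im[m[1]-55:m[1]+55,m[0]-47:m[0]+47],None,fx=4,fy=4,interpolation=cv2.INTER_CUBIC)
    ts.append(im)
cv2.imwrite('pics/c3.png',np.hstack(ts))
s=status.state();print(s['position'],s['time'])
```

```text
[ 0.56735817 -0.27425547  0.19878729] 5.3
```

View pics/c3.png

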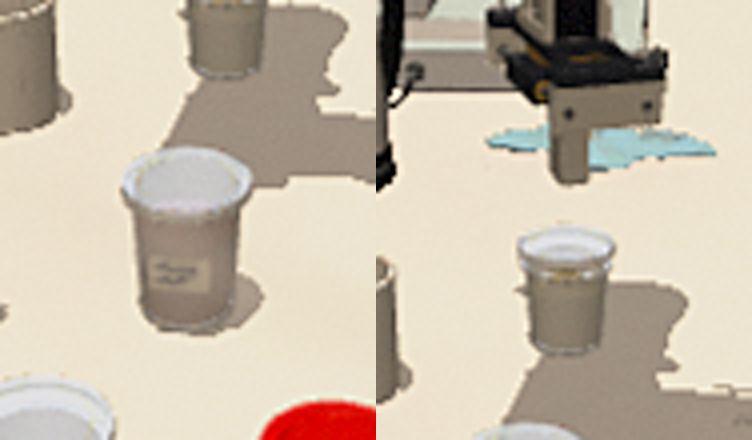

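The tall lid is now seated, with no gap at (187,190). The fingertips at (572,170) are centred over the middle lid.

send_rows(series=[[0,0,16,0],[0,0,18,0],[0,0,8,0],[0,0,3,0],[0,0,3,0],[0,0,3,0],[0,0,3,0],[0,0,3,0],[0,0,1.5,0],[0,0,0,0]])

```text
time: 6.3
position: [0.5679, -0.2749, 0.1407]
ee_rot: [0.0, -0.187, 0.982, -0.0]
wrist_force: [0.4, 0.2, 0.9]
width: 0.0006
finger_force: 0.7
```

send_rows(series=[[0,0,1,0],[0,0,0.7,0],[0,0,0,0]])

```text
time: 6.6
position: [0.568, -0.2749, 0.1395]
ee_rot: [0.0, -0.187, 0.982, -0.0]
wrist_force: [0.8, 2.3, 4.7]
width: 0.0001
finger_force: 2.8
```

send_rows(series=[[0,0,0.7,0],[0,0,0,0],[0,0,-4,0],[0,0,-26,0],[0,0,-30,0],[-18.6,37.3,0,0],[-18.6,37.3,0,0],[-18.6,37.3,0,0],[-18.6,37.3,0,0],[-18.6,37.3,0,0],[-18.6,37.3,0,0],[-18.6,37.3,0,0],[-18.6,37.3,0,0],[-18.6,37.3,0,0],[-18.6,37.3,0,0],[-18.6,37.3,0,0],[-18.6,37.3,0,0],[-18.6,37.3,0,0],[0,0,0,0],[0,0,0,0]])

```text
time: 8.6
position: [0.6141, 0.2657, 0.1974]
ee_rot: [-0.001, -0.188, 0.982, -0.0]
wrist_force: [-0.3, 0.1, 0.0]
width: 0.0007
finger_force: 0.0
```

Run:
```python
from h import *
ts=[]
for q in([.568,-.275,.05],[.6147,.2647,.1]):
    c=capture('side');im=c['pixels'][:,:,::-1]
    m=proj(c,q)[0].astype(int);im=cv2.resize(im[m[1]-70:m[1]+70,m[0]-60:m[0]+60],None,fx=3,fy=3,interpolation=cv2.INTER_CUBIC)
    ts.append(im)
cv2.imwrite('pics/c4.png',np.hstack(ts))
s=status.state();print(s['position'],s['time'])
```

```text
[0.61427778 0.2641748  0.19785953] 8.7
```

View pics/c4.png

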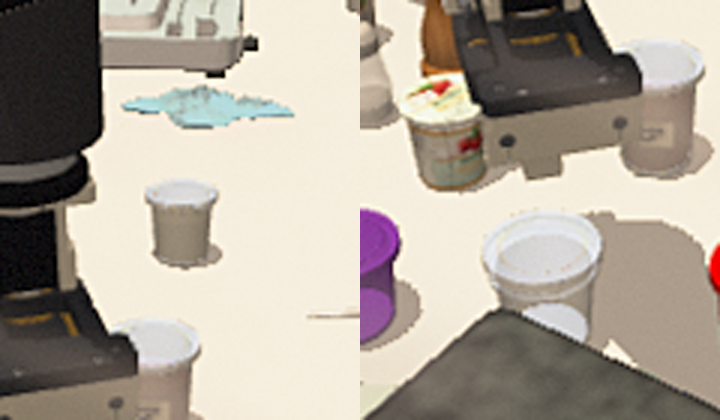

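The middle lid at (182,195) is now flush. The fingertips at (543,168) are centred over the clear short pot's lid at (543,245).

send_rows(series=[[0,0,16,0],[0,0,22,0],[0,0,11,0],[0,0,4,0],[0,0,3,0],[0,0,3,0],[0,0,3,0],[0,0,3,0],[0,0,1.5,0],[0,0,0,0]])

```text
time: 9.7
position: [0.6147, 0.2651, 0.1317]
ee_rot: [0.0, -0.187, 0.982, 0.0]
wrist_force: [0.1, -0.0, 0.3]
width: 0.0009
finger_force: 0.0
```

send_rows(series=[[0,0,1.5,0],[0,0,1,0],[0,0,0,0]])

```text
time: 10.0
position: [0.6148, 0.2651, 0.1297]
ee_rot: [0.0, -0.187, 0.982, 0.0]
wrist_force: [-1.3, -0.9, 5.0]
width: 0.0002
finger_force: 2.4
```

Contact is at the stop height. I'll press a little more, then lift clear.

send_rows(series=[[0,0,0.7,0],[0,0,0,0],[0,0,-4,0],[0,0,-26,0],[0,0,-40,0],[0,0,-40,0],[20,-20,-20,0],[30,-30,0,0],[30,-30,0,0],[30,-30,0,0],[30,-30,0,0],[0,0,0,0],[0,0,0,0]])

```text
time: 11.3
position: [0.5355, 0.0826, 0.259]
ee_rot: [0.0, -0.186, 0.983, 0.0]
wrist_force: [0.2, -0.4, 0.4]
width: 0.0
finger_force: 0.0
```

Run:
```python
from h import *
c=capture('side');im=c['pixels'][150:340,130:420,::-1]
cv2.imwrite('pics/c5.png',cv2.resize(im,None,fx=2.7,fy=2.7,interpolation=cv2.INTER_CUBIC))
s=status.state();print(s['position'],s['time'],s['wrist_force'])
```

```text
[0.5359451  0.08338122 0.25885025] 11.35 [ 1.01354869  0.37534481 -0.23940705]
```

View pics/c5.png

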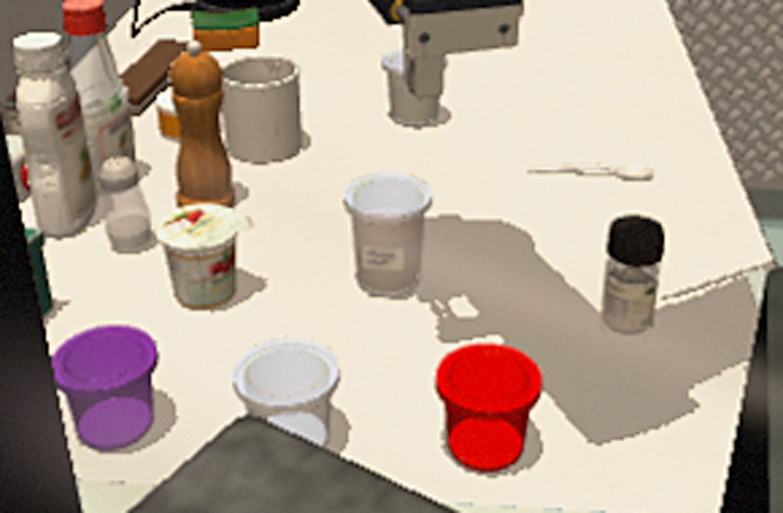

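All three lids sit flush: tall (388,200), middle (410,65), short (287,372). The pots are still standing, the other things are untouched and the arm is clear.

```bash
python3 -c "from station import sign_off;print(sign_off())"
```

```text
the job is handed in; nothing more can be done
None
```

I pressed all three lids down to their stops in order (tall, middle, short) at roughly 5–8 N and handed the job in after about 11 s; the final picture showed them flush, the pots still standing and the other things untouched.

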